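Knock cast foot pads out of a flip-over mould and pile them

TASK

Turn the cam latch until its black pointer stands at the open mark (the one with a dot) before lifting the tray, swing the hinged mould tray right over by its handle bar and rap it down on the two steel knock blocks, again if need be, until every foot pad has dropped out of its pocket onto the base plate. Then swing the tray fully home, pile all the pads squarely on top of one another in the middle of the loose steel plate, their long sides along its long side, and turn the latch's pointer back to the plain locked mark. Leave the other things on the bench where they are.

Things in the scene. Friction and masses are not known exactly. Their poses are not given: they have to be found in the camera images.
- fixture: Fixed moulding fixture: aluminium base plate 340 x 335 x 6 mm (y from -130 to 205 mm) carrying the hinged tray. Origin on the bench under the middle of the hinge; x along the hinge, z up. Hinge axis 36 mm above the bench, on posts at x = +-141 mm (26 mm in y, 46 mm high). The tray's home is the +y side, mouth up; turned over, it hangs mouth down over the -y side.
- tray (a joint): Tray angle (rad) about the hinge: 0 home; grows as the handle is lifted and swung over the top; about 3.14 upside down on the knock blocks. It swings freely and falls to either side by its weight (0.5 kg). Tray 238 mm (fixture x) by 63 by 18.5 mm, from 35 to 98 mm off the hinge axis, its mouth level with the axis: 36 mm above the bench either way up.
- handle (a point): Middle of the tray's handle bar: round, 12 mm thick, 72 mm long, parallel to the hinge, 155 mm from its axis in the plane of the mouth, on 8 mm arms at its ends; 51 mm clear between bar and tray. 36 mm above the bench at home and turned over. Pinched from above, the bar turns in the fingers while the hand stays upright. Dropped from 0.65 rad short of turned over, the tray raps hard enough.
- latch (a joint): Latch angle (rad), counter-clockwise from above positive: 0 locked (steel tongue to fixture -y over the tray's edge, black pointer tail to fixture +y at the plain black tick on the base plate), 1.0 open (pointer at the black tick with a dot). Stays where it is left; stops at -0.45 and 1.5. Starts roughly locked.
- knock (a point): Middle between the tops of the two fixed steel knock blocks (18 x 18 mm, 35 mm above the bench, at fixture x = +-133, y = -88 mm), on which the lugs at the tray's ends strike.
- latch_grip (a point): Grip point of the latch, on its vertical axis at fixture (98, 137, 63) mm: a black bar grip 10 mm wide, 34 mm long and 26 mm high, its top 68 mm above the bench, its length along the tongue and pointer (fixture y at angle 0). The tongue is below it, 38 to 42 mm above the bench.
- carrier: Loose flat steel plate 66 x 80 x 5 mm (x, y, z), 0.3 kg, on which the pads are piled; origin at the centre of its underside, the 80 mm side along y.
- pad0: Black cast foot pad, rigid block 36 x 50 x 14 mm (x, y, z), 40 g, origin at its centre; all alike, either face may be up; None if absent (three to five present). Starts jammed flush in a tray pocket, centre at fixture (-92, 68, 29) mm, ungraspable. Held firmly: slow turning does not free it, a sharp rap does; it drops onto the base plate below its pocket (y -68, centre 13 mm up).
- pad1: Black cast foot pad, rigid block 36 x 50 x 14 mm (x, y, z), 40 g, origin at its centre; all alike, either face may be up; None if absent (three to five present). Starts jammed flush in a tray pocket, centre at fixture (-46, 68, 29) mm, ungraspable. Held firmly: slow turning does not free it, a sharp rap does; it drops onto the base plate below its pocket (y -68, centre 13 mm up).
- pad2: Black cast foot pad, rigid block 36 x 50 x 14 mm (x, y, z), 40 g, origin at its centre; all alike, either face may be up; None if absent (three to five present). Starts jammed flush in a tray pocket, centre at fixture (+0, 68, 29) mm, ungraspable. Held firmly: slow turning does not free it, a sharp rap does; it drops onto the base plate below its pocket (y -68, centre 13 mm up).
- pad3: Black cast foot pad, rigid block 36 x 50 x 14 mm (x, y, z), 40 g, origin at its centre; all alike, either face may be up; None if absent (three to five present). Starts jammed flush in a tray pocket, centre at fixture (+46, 68, 29) mm, ungraspable. Held firmly: slow turning does not free it, a sharp rap does; it drops onto the base plate below its pocket (y -68, centre 13 mm up).
- pad4: Black cast foot pad, rigid block 36 x 50 x 14 mm (x, y, z), 40 g, origin at its centre; all alike, either face may be up; None if absent (three to five present). Starts jammed flush in a tray pocket, centre at fixture (+92, 68, 29) mm, ungraspable. Held firmly: slow turning does not free it, a sharp rap does; it drops onto the base plate below its pocket (y -68, centre 13 mm up).
- bracket: Bystander: black steel angle bracket, 50 x 60 mm foot, 55 mm high.
- bolt: Bystander: short bolt standing on its head, 22 mm across, 45 mm high.
- nut: Bystander: steel nut, 24 mm across, 10 mm high.
- screwdriver: Bystander: screwdriver lying along its x.
- jar: Bystander: jar 60 mm across, 80 mm high.
- wrench: Bystander: wrench lying along its x.
- carton: Bystander: small cardboard carton 60 x 80 x 45 mm.
Mind the look-alikes: they are no part of the job. What is shaped like the pad4 but brown or yellow is not meant. What is shaped like the pad0 but orange is not meant.

How it is judged:
On the way, in this order (a step that is already met when the one before it is completed fails the run):
1. the latch stands at its open mark (1.0 rad, within 0.15) with the tray still home (value of joint latch between 0.85 and 1.15 rad and value of joint tray below 0.1 rad), for 0.2 s.
2. every pad has been knocked out and lies on the base plate on the far side of the hinge from the tray's home (z of each of pad0, pad1, pad2, pad3, pad4 in the frame of fixture below 0.022 m and y of each of pad0, pad1, pad2, pad3, pad4 in the frame of fixture below -0.01 m), for 0.1 s.
3. the tray is swung back home (within 0.08 rad) (value of joint tray below 0.08 rad), for 0.2 s.
At the end, for the whole second after the job is handed in: All pads lie flat, at rest, in one pile on the steel plate: centres within 8 mm of the plate's and of one another seen from above, sides within 0.14 rad of the plate's; plate on the bench; tray home within 0.08 rad; latch within 0.15 rad of locked (horizontal distance between each of pad0, pad1, pad2, pad3, pad4 and carrier below 0.008 m and angle between the y axis of each of pad0, pad1, pad2, pad3, pad4 and the y axis of carrier, either way round below 0.14 rad and angle between the z axis of each of pad0, pad1, pad2, pad3, pad4 and the z axis of carrier, either way round below 0.1 rad and height (world z) of each of pad0, pad1, pad2, pad3, pad4 below 0.085 m and linear speed of each of pad0, pad1, pad2, pad3, pad4, carrier below 0.02 m/s and horizontal distance between each of pad1, pad2, pad3, pad4 and pad0 below 0.008 m and horizontal distance between each of pad2, pad3, pad4 and pad1 below 0.008 m and horizontal distance between each of pad3, pad4 and pad2 below 0.008 m and horizontal distance between pad4 and pad3 below 0.008 m and value of joint tray below 0.08 rad and value of joint latch between -0.15 and 0.15 rad and height (world z) of carrier below 0.01 m and angle between carrier's own z axis and vertical below 0.1 rad); the robot touches nothing.
It fails at once if the tray is lifted (over 0.2 rad) while the latch is not at its open mark (within 0.35 rad) (value of joint tray above 0.2 rad and (value of joint latch below 0.65 rad or value of joint latch above 1.35 rad)).
It fails at once if a bystander is moved more than 40 mm (distance of any of bracket, bolt, nut, screwdriver, jar, wrench, carton from where it was at the start of the episode above 0.04 m).
Of pad0, pad1, pad2, pad3, pad4 only 3 to 5 are there at a start; the rules pass over those that are not, and their reading is None.
At some moment in a run one of carrier may be knocked a few centimetres aside while the robot is not near it.
Once in a run the grip may slacken for a moment while it holds something.
It also fails if it takes over 205 s, if anything falls off the work surface, if the arm or the gripper's body presses on something with over 40 N, if the wrist force passes 120 N, or if a joint passes its speed limit or range.

ROBOT

A 6-joint arm with a two-finger parallel gripper is mounted at the origin on the work surface. World frame = base frame: x ahead of the robot, y to its left, z up, the work surface at z = 0. Lengths are in m, angles in rad, forces in N, time in s.
With the tool pointing down it reaches from about 0.35 to 0.875 m from the base axis. Payload 15.5 kg.
Tool frame: the origin (TCP) lies on the centre line of the jaws, within the pads' length; the fingertips stand nose_length ahead of it and the grasp point (between the pads) lies 2 mm behind it (nose_length is the distance from the TCP to the fingertips, in m); z points along the fingers, x is the direction in which the jaws open and shut, and the axes are right-handed (so a half turn about z gives the same grasp; the last joint's range is limited). The gripper opens to 85 mm and grips with 20 to 120 N. Pads are 22 mm wide; open, the fingers measure 114 mm over their backs; the gripper's body (76 mm by 85 mm) begins 54 mm behind the grasp point. The pads swing forward as they close: fully open they stand 13 mm farther back than shut.
Start: joints at [1.206, 0.494, 1.345, -0, 1.302, -0.096], TCP at [0.166, 0.603, 0.248] pointing down, gripper open.
Joint ranges: [-2.91, 2.91], [-0.82, 2.16], [0.22, 2.67], [-1.22, 4.37], [0.12, 2.79], [-3.08, 3.08]. Speed limits (rad/s): [1.89, 1.89, 2.57, 3.01, 3.01, 3.01].

INTERFACE

Orientations are given as a unit quaternion [w, x, y, z].
In Python, from station import move_to, movel, goto_joints, let_go, grab, dwell, ik, get_state, snapshot, PlanningError, hand_in, nose_length gives the robot as it stands. Calls block until the motion is done:
- move_to(position, orientation): joint-space move of the TCP to a pose.
- movel(position, velocity=0.15, rotation=None): straight line of the TCP; rotation=None keeps the orientation; velocity is the mean speed in m/s.
- goto_joints(angles): joint-space move.
- let_go() and grab(grasp_force=None): open the fingers fully, or close them until they stop; grasp_force is the grip in N (None keeps the last).
- dwell(seconds).
- ik(position, orientation): joint angles nearest the present ones, or None.
- get_state(): the state.
- snapshot(name): name is "scene" or "top" or "wrist"; returns a dict with "img" (384x512x3 uint8, red, green, blue), "range_z" (384x512 float32, m along the optical axis (not along the pixel's ray), 0 where there is no reading), "K" (3x3 intrinsics, pixels), "T" (4x4, takes a point from camera to world coordinates); the wrist camera has in their place "mount" (4x4, takes a point from camera to tool coordinates, whose origin is the TCP and whose axes are the tool frame's). Camera axes: x right, y down, z forward; pixel columns grow to the right and rows downward; lengths in m; the calibration is good to about 2 mm. The wrist camera is an equidistant fisheye: a pixel r from the principal point sees the ray r / f radians off the axis. A picture is of the moment at which its call begins: read the wrist's pose just before it.
A pose or a line that the arm cannot do raises PlanningError and nothing moves.
- hand_in(): hands the job in, once; it reports no verdict.
The state is a dict: "t": time; "joint_pos": joint angles; "qd": joint speeds; "joint_torque": joint torques, N m; "tcp_pos": TCP position; "tool_rot": TCP orientation; "contact_force": force on the tool from outside, world axes, zero at the start; "moment": the same for the moment, N m; "gripper_width": finger opening in m.
Only numpy, scipy, OpenCV 4.12 (cv2) and the standard library are available. Lean on these libraries where they do the work, as an engineer would, in place of code of your own. Each camera call takes 0.05 s, during which the arm holds its last target. There are 200 camera calls.

## Working session

There is one attempt and no reset: what is moved stays moved. The work goes in short steps, each a Python script; the robot and the scene stay as the last script left them, time stands still between calls to the robot, and variables do not carry over. Pictures are saved under pics/ and viewed, about 12 in all and at most 16, crops included, and the job is handed in when it is done.

```bash
ls; mkdir -p pics; python3 - <<'E'
from station import *
import cv2,numpy as np
s=get_state();print(s,nose_length)
for n in("top","scene"):
    d=snapshot(n);cv2.imwrite(f"pics/{n}0.png",cv2.resize(d["img"][:,:,::-1],(800,600),interpolation=cv2.INTER_CUBIC));np.savez(f"pics/{n}0.npz",**d);print(n,d["K"],d["T"])
E
```

```text
pics
{'t': 0.0, 'joint_pos': array([ 1.20648422e+00,  4.94163654e-01,  1.34612979e+00, -3.43298961e-05,
        1.30248238e+00, -9.54900378e-02]), 'qd': array([ 0.00196025,  0.00050669, -0.00257285,  0.00159778,  0.00119317,
        0.00053354]), 'joint_torque': array([ 9.06559417e-04, -8.82166815e+01, -3.83865917e+01, -2.09409927e-04,
        1.00662510e-02,  4.52574068e-05]), 'tcp_pos': array([0.16587916, 0.60223919, 0.24771283]), 'tool_rot': array([ 3.26042626e-04,  7.95483112e-01,  6.05975468e-01, -4.93908213e-04]), 'contact_force': array([-0.3421517 ,  0.32310583,  0.37907495]), 'moment': array([0.08417954, 0.00778121, 0.01410712]), 'gripper_width': 0.08543324823686915} 0.017
top [[361.53271389   0.         257.66846558]
 [  0.         361.53271389 194.93594054]
 [  0.           0.           1.        ]] [[ 0.02993207 -0.97771241  0.20780403  0.33003763]
 [-0.99954399 -0.02844888  0.01012299 -0.02235514]
 [-0.00398558 -0.20801227 -0.9781181   1.05321273]
 [ 0.          0.          0.          1.        ]]
scene [[485.45925683   0.         267.49472389]
 [  0.         485.45925683 192.44704155]
 [  0.           0.           1.        ]] [[-0.74257169  0.37218806 -0.55683331  1.31118975]
 [ 0.66976156  0.41586617 -0.61520304  0.82757335]
 [ 0.0025969  -0.82977791 -0.5580877   0.83879751]
 [ 0.          0.          0.          1.        ]]
```

View pics/top0.png

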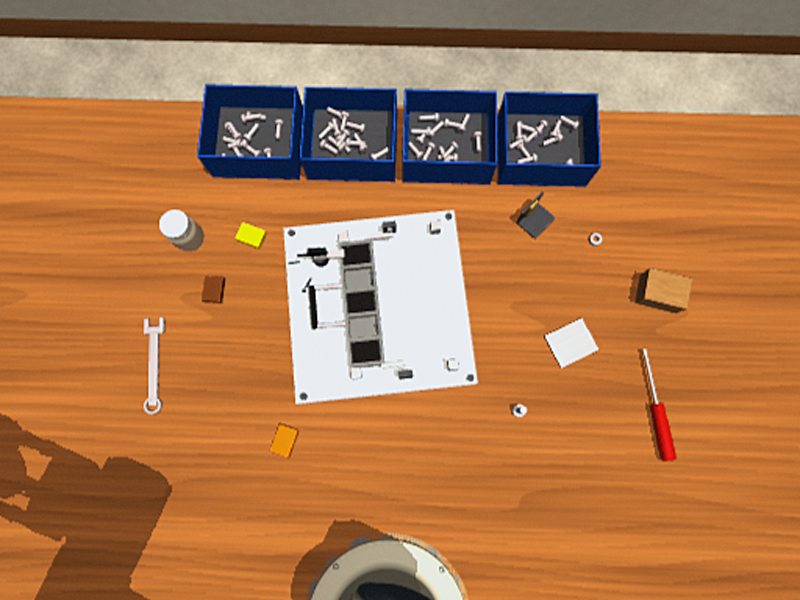

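View pics/scene0.png

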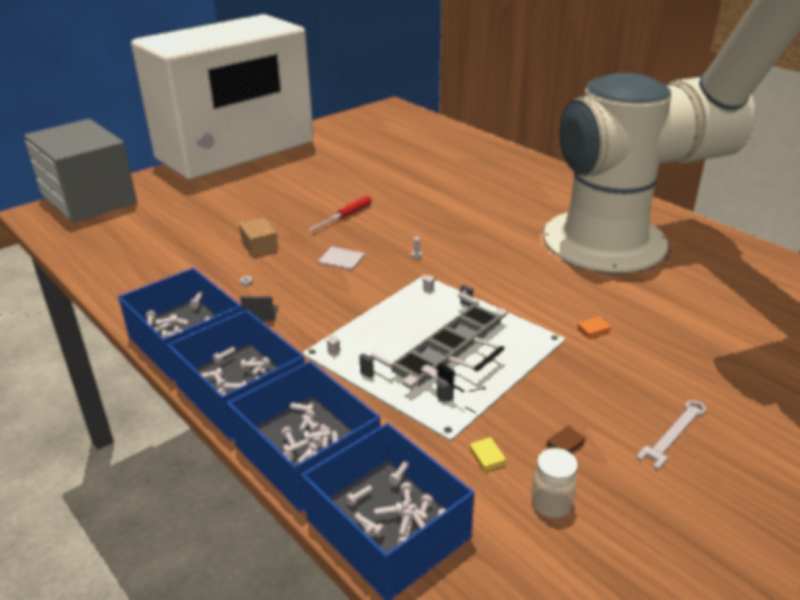

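Three black pads sit at (356,253), (361,302) and (367,350). The latch is at (318,257) and the handle bar at (313,307). The plate is at (571,342). The look-alikes to leave alone are yellow (250,235), brown (213,290) and orange (284,440). Next I fit the base plate and the steel plate.

```bash
cat > h.py <<'E'
from station import *
import cv2,numpy as np
from scipy.spatial.transform import Rotation as R
def ray_pt(d,uv,z):
    "top/scene camera pixel (native) -> world at height z"
    v=d["T"][:3,:3]@np.linalg.solve(d["K"],[uv[0],uv[1],1.]);o=d["T"][:3,3]
    return o+v*(z-o[2])/v[2]
def quad(d,mask,z):
    "rectangle fit of the largest blob near: 4 world corners at height z"
    c=max(cv2.findContours(mask.astype(np.uint8),cv2.RETR_EXTERNAL,cv2.CHAIN_APPROX_NONE)[0],key=cv2.contourArea)
    P=np.array([ray_pt(d,p,z)[:2] for p in cv2.convexHull(c)[:,0]],np.float32)
    return cv2.minAreaRect(P)
def down(yaw):
    "tool pointing down, jaw axis (tool x) along world angle yaw"
    q=(R.from_euler('z',yaw)*R.from_quat([1,0,0,0])).as_quat()
    return np.r_[q[3],q[:3]]
def st(): 
    s=get_state();print('t%.1f'%s['t'],'tcp',s['tcp_pos'].round(4),'F',s['contact_force'].round(1),'w%.4f'%s['gripper_width'])
    return s
def save(name,img,box=None):
    if box: x0,y0,x1,y1=box;img=img[y0:y1,x0:x1]
    k=min(800/img.shape[1],600/img.shape[0])
    cv2.imwrite(f"pics/{name}.png",cv2.resize(img[:,:,::-1],None,fx=k,fy=k,interpolation=cv2.INTER_CUBIC))
E
python3 - <<'E'
from h import *
d=dict(np.load('pics/top0.npz'));im=d["img"].astype(int)
hsv=cv2.cvtColor(d["img"],cv2.COLOR_RGB2HSV)
m=(hsv[...,1]<60)&(hsv[...,2]>140)
a=np.zeros_like(m);a[125:265,175:310]=m[125:265,175:310];print('base',quad(d,a,.006))
b=np.zeros_like(m);b[195:240,340:390]=m[195:240,340:390];print('car',quad(d,b,.005))
for n,uv in dict(latch=(318,257),h1=(312,287),h2=(314,328),p4=(356,253),p0=(367,350)).items():
    u,v=np.array(uv)/1.5625;print(n,ray_pt(d,(u,v),.036).round(4),d["range_z"][int(v),int(u)])
save('c1',d["img"],(175,125,315,265))
E
```

```text
base ((0.5546228289604187, 0.03717328608036041), (0.34208908677101135, 0.335793137550354), 7.984569549560547)
car ((0.4901463985443115, -0.3277202546596527), (0.0666431188583374, 0.07945679873228073), 26.875442504882812)
latch [0.6327 0.1495 0.036 ] 1.0530505
h1 [0.5746 0.1571 0.036 ] 1.0410845
h2 [0.4978 0.1486 0.036 ] 1.026412
p4 [0.6426 0.0786 0.036 ] 1.0557474
p0 [0.4603 0.0501 0.036 ] 1.0220624
```

View pics/c1.png

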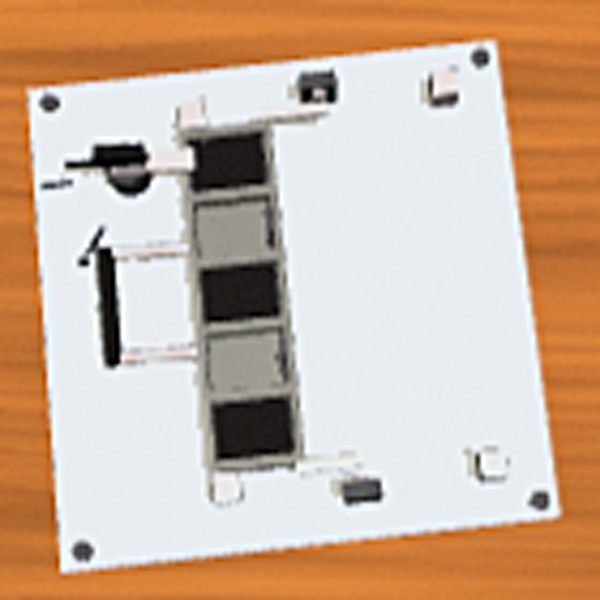

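```bash
cat >> h.py <<'E'
YAW=np.deg2rad(8.0);O=np.array([.5598,0.,0.])
def F(x,y,z):
    "fixture mm -> world m"
    return O+R.from_euler('z',YAW).apply(np.array([x,y,z])/1000)
def near(p,yaw):
    "of the two equal grasps, the one with the last joint nearer 0"
    c=[(abs(j[5]),down(y)) for y in (yaw,yaw+np.pi) if (j:=ik(p,down(y))) is not None]
    return min(c,key=lambda a:a[0])[1]
def wrist():
    s=get_state();d=snapshot("wrist");w,x,y,z=s['tool_rot']
    M=np.eye(4);M[:3,:3]=R.from_quat([x,y,z,w]).as_matrix();M[:3,3]=s['tcp_pos'];d["T"]=M@d["mount"]
    return d
def wproj(d,P):
    p=np.linalg.inv(d["T"])@np.r_[P,1];r=np.hypot(*p[:2]);th=np.arctan2(r,p[2]);K=d["K"]
    return np.array([K[0,2]+K[0,0]*th*p[0]/r,K[1,2]+K[1,1]*th*p[1]/r])
def wray(d,uv,z):
    K=d["K"];a=(uv[0]-K[0,2])/K[0,0];b=(uv[1]-K[1,2])/K[1,1];th=np.hypot(a,b)
    v=d["T"][:3,:3]@[a/th*np.sin(th),b/th*np.sin(th),np.cos(th)];o=d["T"][:3,3]
    return o+v*(z-o[2])/v[2]
E
python3 - <<'E'
from h import *
p=F(98,137,200)
q=near(p,YAW);print(q, ik(p,q));move_to(p,q);st()
d=wrist();print(d["K"],d["mount"].round(3))
np.savez('pics/w1.npz',**d)
im=d["img"].copy()
for P in[(98,137,68),(98,120,68),(98,154,68),(-36,155,36),(36,155,36),(92,68,36),(-92,68,36),(170,205,6),(-170,205,6)]:
    u=wproj(d,F(*P));print(P,u.round(1));cv2.circle(im,tuple(u.round().astype(int).tolist()),2,(255,0,0),-1)
save('w1',im)
E
```

```text
[0.         0.99756405 0.06975647 0.        ] [ 1.38845903e-01  5.81099149e-01  1.32289824e+00 -4.44089210e-16
  1.23759526e+00 -7.80437424e-04]
t2.4 tcp [0.6375 0.1502 0.2001] F [-0.3  0.6  0.3] w0.0854
[[297.31863964   0.         258.01369037]
 [  0.         297.31863964 193.28862725]
 [  0.           0.           1.        ]] [[ 1.     0.     0.     0.   ]
 [-0.     0.959  0.283 -0.071]
 [-0.    -0.283  0.959 -0.126]
 [ 0.     0.     0.     1.   ]]
(98, 137, 68) [257.7 188.9]
(98, 120, 68) [257.7 206.7]
(98, 154, 68) [257.7 170.4]
(-36, 155, 36) [130.8 164.4]
(36, 155, 36) [196.1 163.1]
(92, 68, 36) [252.1 242.5]
(-92, 68, 36) [ 98.7 237.6]
(170, 205, 6) [324.4 113.2]
(-170, 205, 6) [ 48.4 125.2]
```

View pics/w1.png

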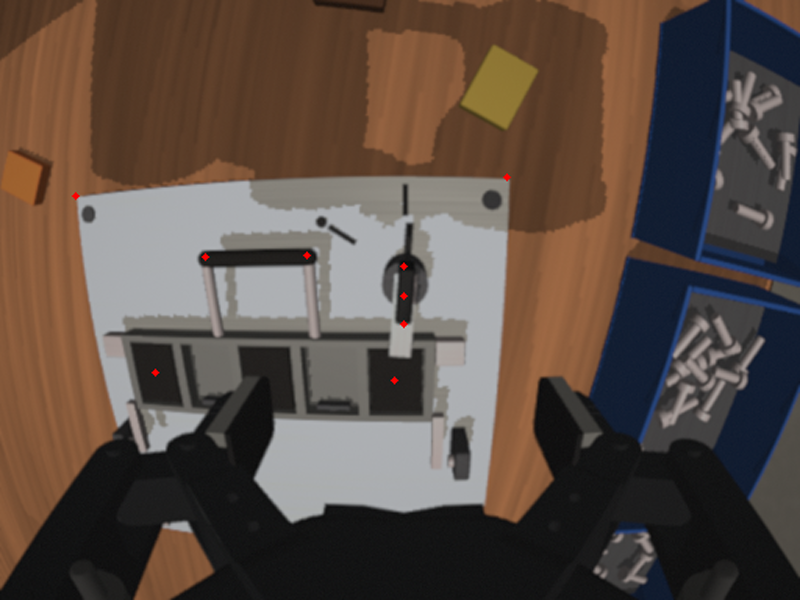

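The overlay fits: the latch grip sits at (404,296), its pointer tip at (409,222) is within about 0.1 rad of the plain tick, and the handle bar matches at (257,257). I'll turn the latch and check it.

```bash
cat >> h.py <<'E'
def jaw():
    w,x,y,z=get_state()['tool_rot'];a=R.from_quat([x,y,z,w]).apply([1,0,0]);return np.arctan2(a[1],a[0])
def turn(ang,n=5):
    "turn the gripped thing about the vertical by ang, staying in place"
    p=get_state()['tcp_pos'];y0=jaw()
    for k in range(1,n+1): move_to(p,down(y0+ang*k/n))
E
python3 - <<'E'
from h import *
movel(F(98,137,63),.12);st()
grab(40);st()
turn(1.0);print('jaw',jaw()-YAW);st()
let_go();movel(F(98,137,130),.2)
d=wrist();save('w2',d["img"])
E
```

```text
t3.8 tcp [0.6382 0.1494 0.0638] F [ 1.3  0.6 -0.3] w0.0855
t4.5 tcp [0.6383 0.1496 0.0632] F [3.2 3.6 0.6] w0.0088
jaw 0.9914387277892847
t6.0 tcp [0.6382 0.1495 0.0632] F [-1.  -1.4  2.2] w0.0088
```

View pics/w2.png

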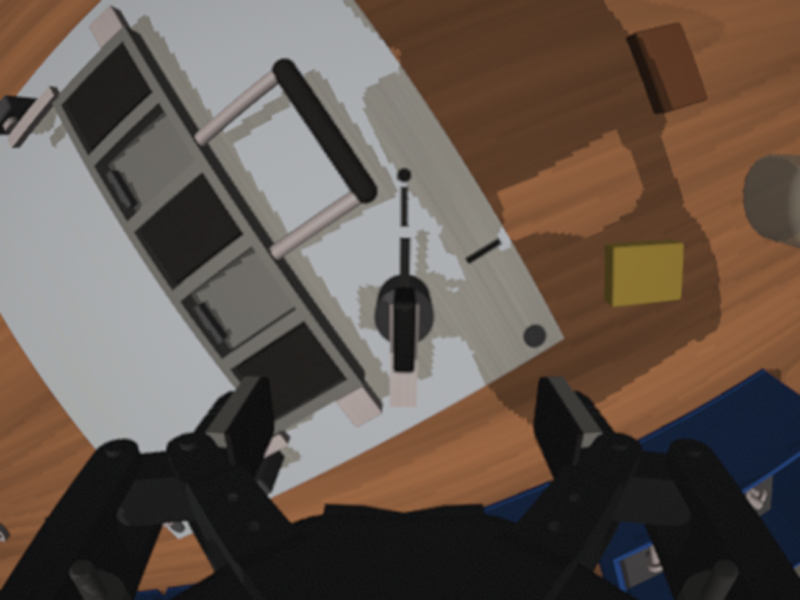

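The pointer (404,255) lines up with the dotted tick (404,205), so the latch is open. Now I swing the tray.

```bash
cat >> h.py <<'E'
DZ=8
def bar(th,dz=DZ): return F(0,155*np.cos(th),36+155*np.sin(th)+dz)
def swing(a,b,v=.15):
    for th in np.linspace(a,b,int(np.ceil(abs(b-a)/.16))+1)[1:]: movel(bar(th),v)
E
python3 - <<'E'
from h import *
q=near(bar(0),YAW+np.pi/2);print(q)
for th in np.linspace(0,3.14,9): assert ik(bar(th),q) is not None
move_to(bar(0,80),q);movel(bar(0,10),.12);grab(40);st()
swing(0,.5);st()
swing(.5,2.49);st()
let_go();dwell(.6);st()
d=wrist();save('w3',d["img"]);d=snapshot("top");save('t3',d["img"],(175,105,345,265))
E
```

```text
[0.         0.65605903 0.75470958 0.        ]
t9.3 tcp [0.5383 0.1536 0.0462] F [-1.9  0.6  5.6] w0.0103
t10.4 tcp [0.5407 0.1366 0.1189] F [-5.2 24.7  7.6] w0.0098
t14.4 tcp [ 0.5775 -0.1227  0.1371] F [ 4.5 -1.8 -0. ] w0.0100
t15.7 tcp [ 0.5769 -0.1221  0.138 ] F [ 0.8 -0.8 -0.1] w0.0855
```

View pics/w3.png

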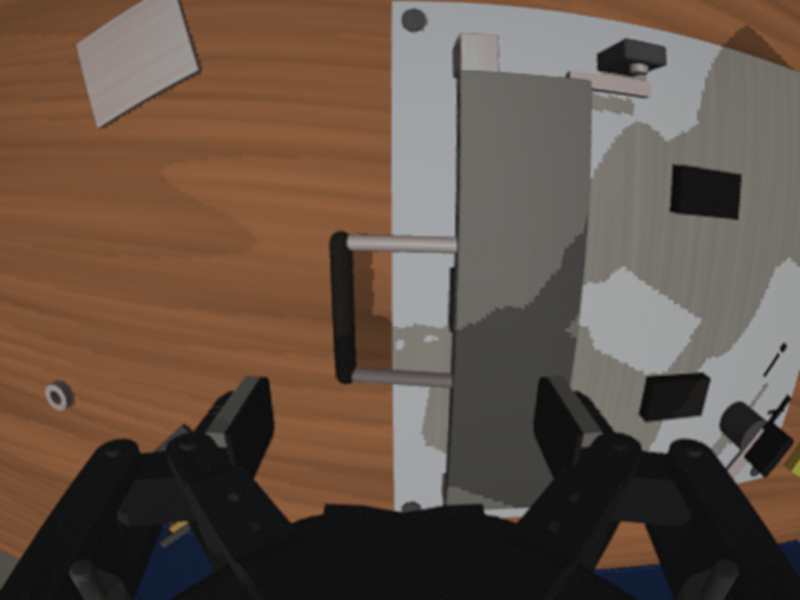

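The picture shows two pads lying on the home side of the base plate, at (705,190) and (677,395), so they came loose during the swing. The third may be showing under the tray's outer edge at (452,298). I'll measure all three from a better viewpoint.

```bash
python3 - <<'E'
from h import *
q=near(F(0,40,330),YAW)
movel(bar(2.49,60),.2)
move_to(F(0,20,300),q);st()
d=wrist();np.savez('pics/w4.npz',**d);save('w4',d["img"])
E
```

```text
t17.9 tcp [0.5569 0.0196 0.2995] F [-0.4 -0.2 -0.1] w0.0854
```

View pics/w4.png

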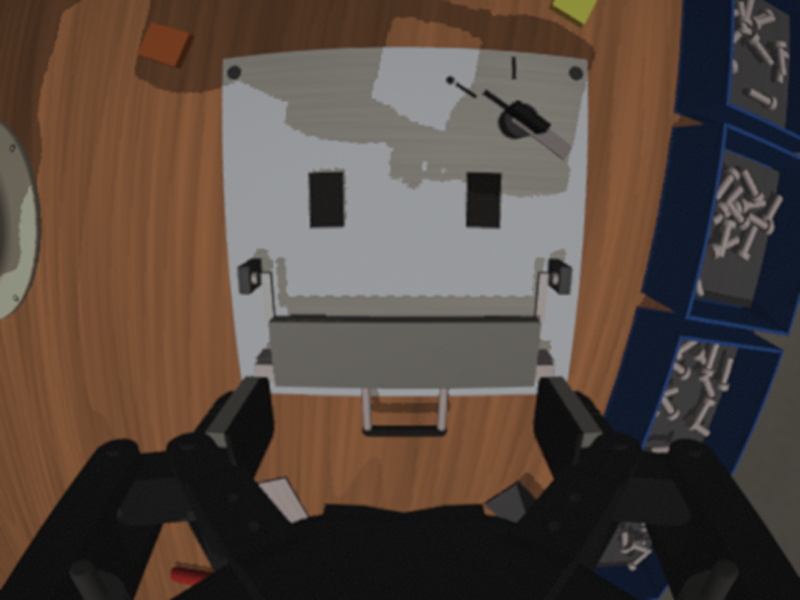

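```bash
python3 - <<'E'
from h import *
d=dict(np.load('pics/w4.npz'));Ri=R.from_euler('z',-YAW)
fx=lambda p:(Ri.apply(p-O)*1000).round(1)
g=cv2.cvtColor(d["img"],cv2.COLOR_RGB2GRAY)
for box in((190,100,230,155),(290,100,330,155)):
    x0,y0,x1,y1=box;m=(g[y0:y1,x0:x1]<60).astype(np.uint8)
    c=max(cv2.findContours(m,0,1)[0],key=cv2.contourArea)[:,0]+[x0,y0]
    ctr=c.mean(0).astype(int);print(ctr,'range',d["range_z"][ctr[1]-2:ctr[1]+3:2,ctr[0]],'plate',d["range_z"][ctr[1],x0+1],d["range_z"][ctr[1],x1-1])
    for z in(.006,.020):
        r=cv2.minAreaRect(np.array([fx(wray(d,p,z))[:2] for p in c],np.float32));print(z,np.round(r[0],1),np.round(r[1],1),r[2])
    P=d["T"]@np.r_[0,0,0,1];
    u=ctr;p1=wray(d,u,.02);cz=(np.linalg.inv(d["T"])@np.r_[p1,1])[2];p0=wray(d,u,.006);print('expected range z20,z6',cz,(np.linalg.inv(d["T"])@np.r_[p0,1])[2])
E
```

```text
[208 127] range [0.3968971  0.3978631  0.39867884] plate 0.40732512 0.40887415
0.006 [-70.1  64.8] [48.7 30.2] 89.10482788085938
0.02 [-67.7  65.6] [47.1 29.2] 89.30132293701172
expected range z20,z6 0.3960419559152091 0.4097162384613455
[308 127] range [0.3969134 0.3983855 0.3981908] plate 0.41019475 0.40780494
0.006 [72.9 63.7] [30.2 48.9] 1.0050705671310425
0.02 [70.4 64.7] [29.2 47.3] 0.8303027153015137
expected range z20,z6 0.39596171158892934 0.4096332235104542
```

View pics/t3.png

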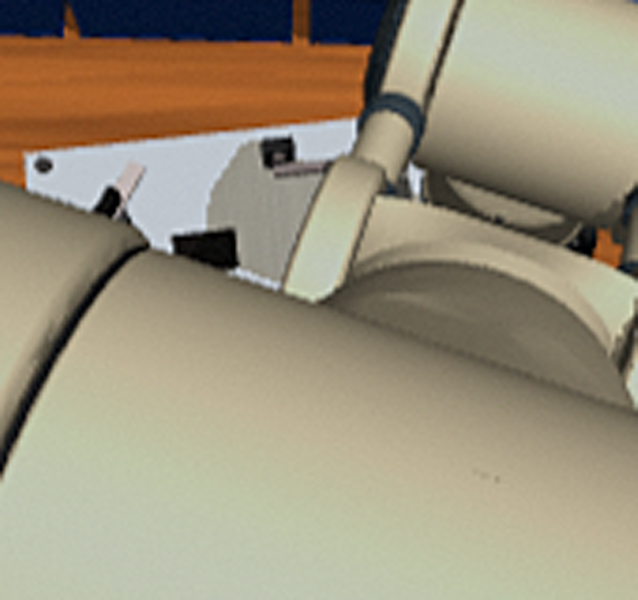

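The two black blocks on the home side are 30 × 48 mm, symmetric at x = ±69, and about 18 mm high, which is the tray's underside height. They are fixed tray rests, not pads. I'll swing the tray home and look at the knocked-out pads.

```bash
python3 - <<'E'
from h import *
q=near(bar(np.pi),YAW+np.pi/2)
move_to(bar(np.pi,90),q);movel(bar(np.pi,10),.15);grab(40);st()
swing(np.pi,.3);swing(.3,0.01,.06);st()
let_go();movel(bar(0,60),.2)
q=near(F(0,-40,300),YAW)
move_to(F(0,-70,280),q);st()
d=wrist();np.savez('pics/w5.npz',**d);save('w5',d["img"])
E
```

```text
t20.5 tcp [ 0.5814 -0.1534  0.0462] F [-0.9  2.   6.3] w0.0099
t27.2 tcp [0.5386 0.1536 0.0451] F [ 3.1  4.  -3.5] w0.0094
t30.1 tcp [ 0.5694 -0.069   0.2794] F [ 0.3 -0.1 -0.1] w0.0853
```

View pics/w5.png

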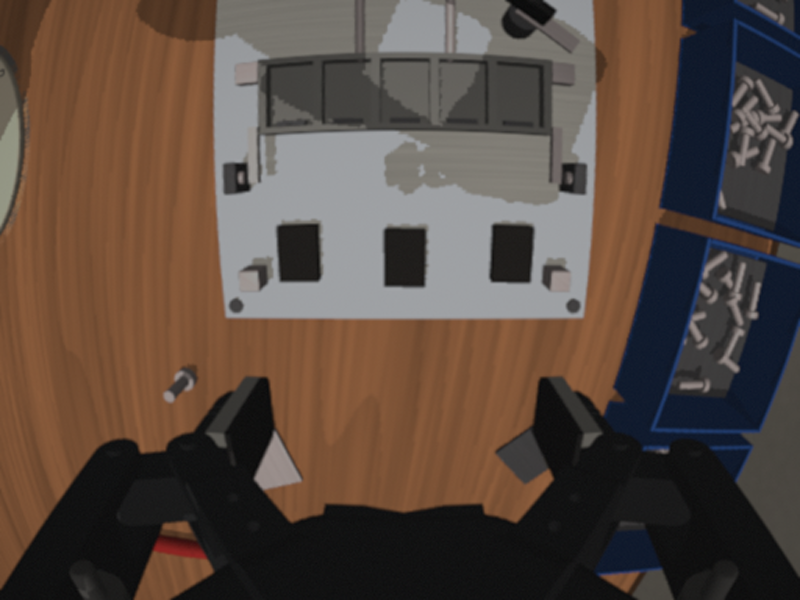

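All three pads (300,252), (405,257) and (512,253) are out on the far side, all five pockets are empty, and the tray is home. Next I measure the pads, then the plate from above it.

```bash
cat >> h.py <<'E'
Ri=R.from_euler('z',-YAW)
def wrect(d,mask,z):
    "(centre, long-side angle mod pi, sides) of the largest blob, world, top at height z"
    c=max(cv2.findContours(mask.astype(np.uint8),0,1)[0],key=cv2.contourArea)
    r=cv2.minAreaRect(np.array([wray(d,p,z)[:2] for p in cv2.convexHull(c)[:,0]],np.float32))
    a=np.deg2rad(r[2])+(np.pi/2 if r[1][1]>r[1][0] else 0)
    return np.array(r[0]),a%np.pi,np.sort(r[1])
def carrier(name=None):
    d=wrist();h=cv2.cvtColor(d["img"],cv2.COLOR_RGB2HSV);m=(h[...,1]<70)&(h[...,2]>110)
    m[:,:]&=np.hypot(*(np.indices(m.shape)-np.array([[[190]],[[258]]])))<150
    m[245:]=0
    if name: save(name,d["img"]); np.savez(f'pics/{name}.npz',**d)
    return wrect(d,m,.005)
E
python3 - <<'E'
from h import *
d=dict(np.load('pics/w5.npz'));g=cv2.cvtColor(d["img"],cv2.COLOR_RGB2GRAY)
for n,(u,v) in dict(p0=(192,161),p2=(259,165),p4=(328,162)).items():
    m=np.zeros(g.shape,bool);m[v-30:v+30,u-22:u+22]=g[v-30:v+30,u-22:u+22]<60
    c,a,s=wrect(d,m,.02);print(n,c.round(4),'yaw',np.rad2deg(a).round(1),s.round(4),'fix',(Ri.apply(np.r_[c,0]-O)*1000).round(1))
c=np.r_[.4901,-.3277,.25];q=near(c,np.deg2rad(26.9));move_to(c,q);st()
print(*carrier('w6'))
E
```

```text
p0 [ 0.4804 -0.0798] yaw 97.6 [0.0359 0.048 ] fix [-89.8 -67.9   0. ]
p2 [ 0.5705 -0.0714] yaw 98.5 [0.0329 0.0487] fix [  0.7 -72.2   0. ]
p4 [ 0.661  -0.0544] yaw 98.4 [0.0357 0.0479] fix [ 92.6 -68.    0. ]
t31.2 tcp [ 0.4906 -0.3269  0.2501] F [0.4 0.6 0.2] w0.0855
[ 0.44681054 -0.3112101 ] 2.0407848707015734 [0.06656806 0.07991584]
```

View pics/w6.png

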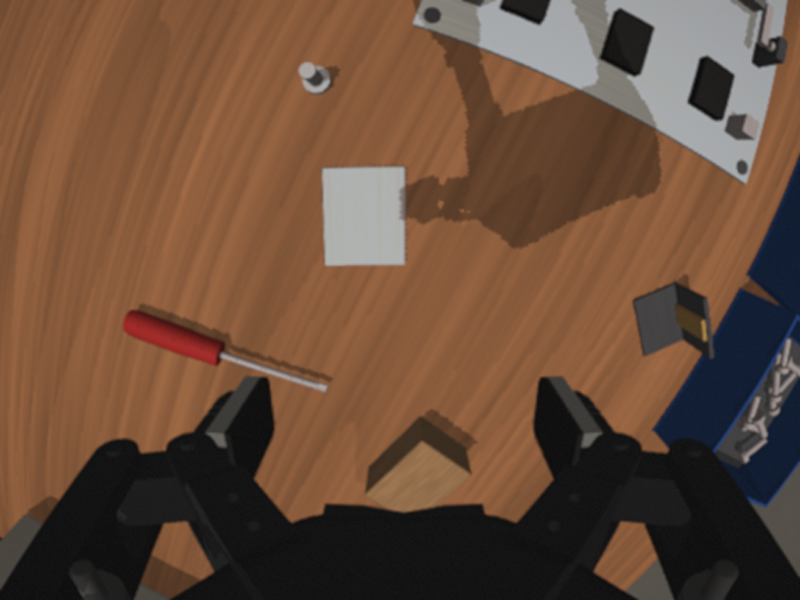

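The plate has already been shifted from (0.490, -0.328) to (0.447, -0.311). It shows at (364,215), its size is right and its yaw unchanged. I'll pick and pile the first pad.

```bash
cat >> h.py <<'E'
CAR=np.array([.4468,-.3112]);CY=2.0408-np.pi/2   # plate centre, jaw yaw (short side)
OFF=.005
def pick(c,a,z=.023):
    "c,a: pad centre and long-side angle; grip across the short side, OFF towards the hinge"
    u=np.array([np.cos(a),np.sin(a)])*OFF
    p=np.r_[c+u,z];q=near(p,a-np.pi/2)
    move_to(p+[0,0,.1],q);movel(p+[0,0,.03],.2);movel(p,.06);grab(60);st();movel(p+[0,0,.15],.2);s=st()
    return s['gripper_width']>.03
def place(k,zp=.023,car=CAR,cy=CY):
    "as layer k on the plate; pad bottom was at 6 mm at pick height zp"
    # long side from jaw yaw: which sense the finger offset points after the turn
    j=jaw();jn=min((cy+n*np.pi for n in(-2,-1,0,1,2)),key=lambda y:abs(y-j))
    # u at pick = rot90(jaw dir) up to sign fixed by sg (hinge side = fixture +y)
    y=np.array([-np.sin(YAW),np.cos(YAW)]);sg=np.sign(y@[-np.sin(j),np.cos(j)])
    u=sg*np.array([-np.sin(jn),np.cos(jn)])*OFF
    z=zp-.006+.005+.014*k;p=np.r_[car+u,z]
    move_to(p+[0,0,.1],down(jn));st();movel(p+[0,0,.012],.15);dwell(.1);f0=get_state()['contact_force'][2]
    for dz in np.arange(.006,-.0021,-.001):
        movel(p+[0,0,dz],.03);f=get_state()['contact_force'][2]-f0
        if dz<.004 and abs(f)>4: break
    print('dz',dz,'f',f);st();let_go();movel(p+[0,0,.12],.15)
E
python3 - <<'E'
from h import *
print(pick(np.array([.4804,-.0798]),np.deg2rad(97.9)))
place(0)
c=np.r_[CAR,.25];move_to(c,near(c,CY))
print(*carrier('w7'))
E
```

```text
t34.1 tcp [ 0.4798 -0.0749  0.0234] F [-1.5  0.4  9.4] w0.0346
t35.0 tcp [ 0.4792 -0.0747  0.1722] F [ 0.2 -0.2 -0.8] w0.0343
True
t35.9 tcp [ 0.4444 -0.3058  0.1215] F [ 0.3  0.2 -0.4] w0.0348
dz 0.0 f 10.901870992621783
t38.6 tcp [ 0.4446 -0.3068  0.0225] F [-1.6  2.1 11.1] w0.0344
[ 0.44670901 -0.31102318] 2.0404848988942894 [0.06653364 0.07929674]
```

View pics/w7.png

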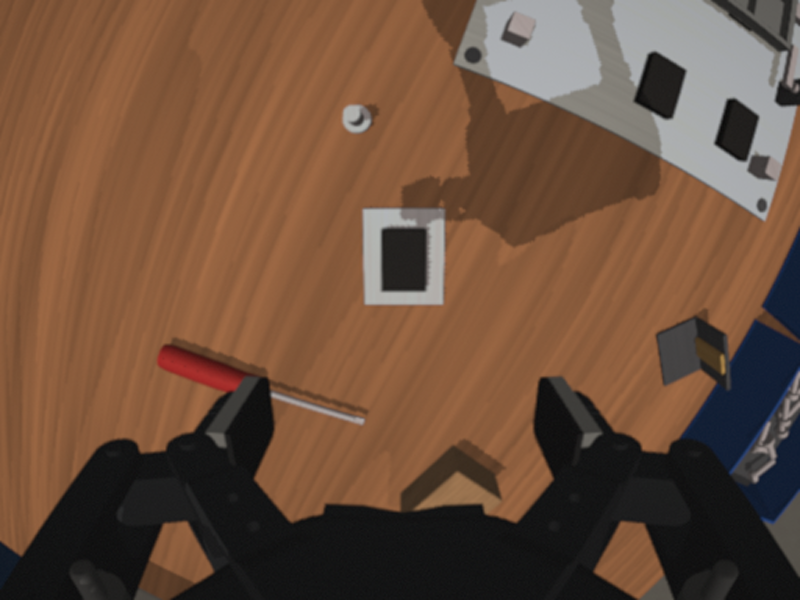

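The pad sits centred and square on the plate, (404,258) inside (404,257). Next come the other two.

```bash
cat >> h.py <<'E'
def pile(k):
    "hover and measure the top pad of k layers against the plate"
    c=np.r_[CAR,.25];move_to(c,near(c,CY));d=wrist();g=cv2.cvtColor(d["img"],cv2.COLOR_RGB2GRAY)
    u,v=wproj(d,np.r_[CAR,.005+.014*k]).astype(int);m=np.zeros(g.shape,bool);s=np.s_[v-28:v+28,u-22:u+22];m[s]=g[s]<60
    r=wrect(d,m,.005+.014*k);print('pile',k,'off mm',((r[0]-CAR)*1000).round(1),'yaw err',round(r[1]-CY-np.pi/2,3),r[2].round(4),'car',*carrier(f'pile{k}'))
E
python3 - <<'E'
from h import *
pile(1)
if pick(np.array([.5705,-.0714]),np.deg2rad(98.3)): place(1)
pile(2)
E
```

```text
pile 1 off mm [-0.   0.6] yaw err 0.0 [0.0334 0.0486] car [ 0.44696069 -0.31141368] 2.0412194653019604 [0.06653125 0.07922386]
t43.9 tcp [ 0.5699 -0.0665  0.0235] F [-1.1  1.2  8.4] w0.0343
t44.8 tcp [ 0.5692 -0.0663  0.1721] F [-0.1 -0.4 -1. ] w0.0341
t45.8 tcp [ 0.4449 -0.3061  0.1357] F [ 0.1 -0.1 -1.1] w0.0345
dz 0.0 f 11.83254743849007
t48.5 tcp [ 0.4446 -0.3068  0.0364] F [-1.4  0.9 11.1] w0.0346
pile 2 off mm [-0.7  1.3] yaw err 0.0 [0.0334 0.0505] car [ 0.44696707 -0.31123519] 2.040764797124857 [0.06677483 0.07920257]
```

```bash
python3 - <<'E'
from h import *
ok=pick(np.array([.661,-.0544]),np.deg2rad(98.2));print(ok)
if ok: place(2)
pile(3)
E
```

```text
t53.6 tcp [ 0.6605 -0.0495  0.0235] F [-1.2  0.4  5.9] w0.0343
t54.5 tcp [ 0.6596 -0.0493  0.1718] F [-0.5 -0.4 -0.4] w0.0342
True
t55.8 tcp [ 0.4452 -0.3064  0.1498] F [-0.3  0.3 -0.9] w0.0344
dz 0.0 f 10.91390808574961
t58.4 tcp [ 0.4446 -0.3068  0.0505] F [-2.1  0.9 11.4] w0.0343
pile 3 off mm [-0.5  1.7] yaw err 0.012 [0.0336 0.0536] car [ 0.44702652 -0.31130323] 2.0409845079147884 [0.06674871 0.07921564]
```

View pics/pile3.png

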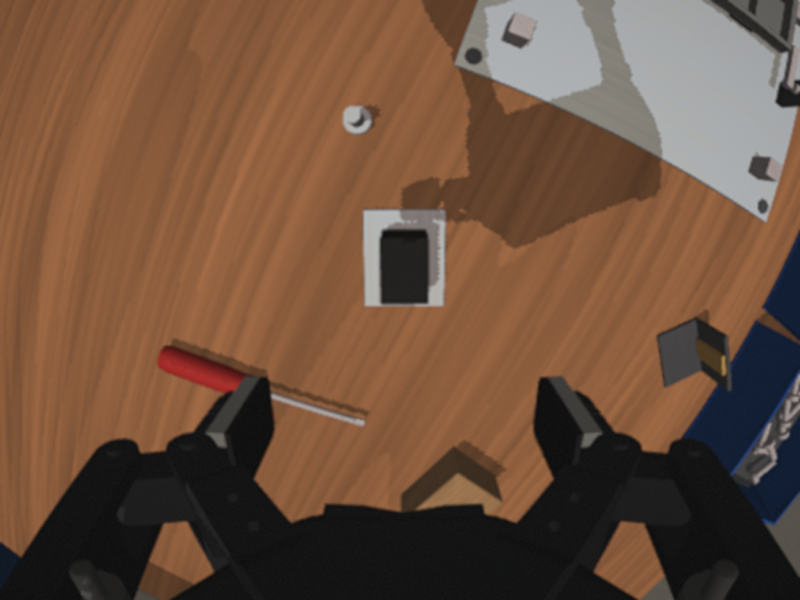

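The pile is square, offset by less than 2 mm including the visible sides. Now I lock the latch.

```bash
python3 - <<'E'
from h import *
q=down(YAW+.99);move_to(F(98,137,150),q);movel(F(98,137,63),.12);grab(40);st()
turn(YAW-jaw());print(jaw()-YAW);st()
let_go();movel(F(98,137,200),.2);st()
d=wrist();save('w9',d["img"])
E
```

```text
t63.9 tcp [0.638  0.1495 0.0632] F [0.1 3.9 3.4] w0.0090
0.005596272773433747
t65.4 tcp [0.6383 0.1499 0.0633] F [2.6 6.2 0.3] w0.0090
t67.0 tcp [0.6372 0.1492 0.1989] F [-0.1 -0.1 -0.2] w0.0856
```

View pics/w9.png

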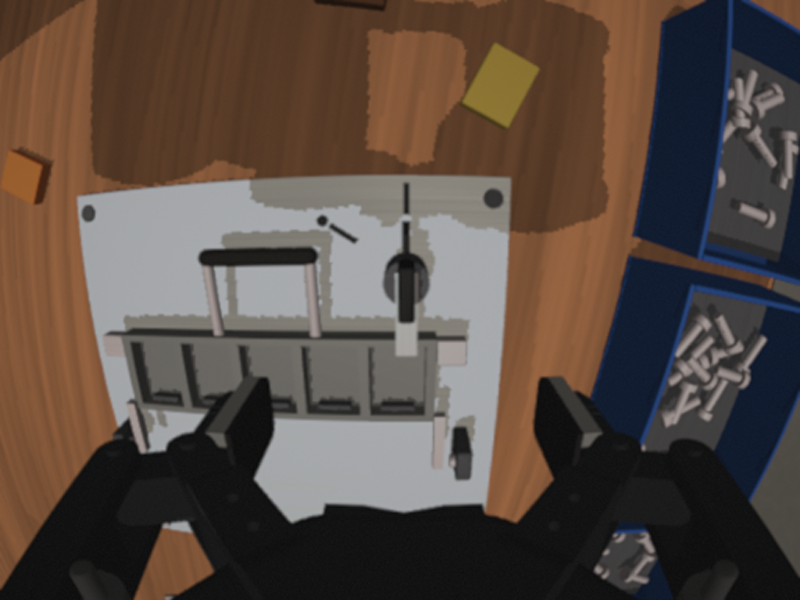

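The pointer (406,235) is in line with the plain tick (406,198), the tongue is over the tray edge, and the handle is at its original home pixels. I'm handing in.

```bash
python3 - <<'E'
from h import *
d=snapshot("top");h=cv2.cvtColor(d["img"],cv2.COLOR_RGB2HSV);m=(h[...,1]<60)&(h[...,2]>140)
b=np.zeros_like(m);b[195:260,320:390]=m[195:260,320:390];print('car',quad(d,b,.005))
hand_in();st()
E
```

```text
car ((0.44591042399406433, -0.3105792701244354), (0.06593521684408188, 0.08011912554502487), 27.458057403564453)
the job is handed in; nothing more can be done
the job is handed in; nothing more can be done
```

The job is handed in at about 67 s of robot time; no verdict came back, so success rests on my own checks.

**What I did:**
- Opened the latch to the dotted mark.
- Swung the tray over and dropped it once on the knock blocks. That knocked all three pads out, and all five pockets are now empty.
- Swung the tray home and piled the pads on the steel plate.
- Turned the latch back to the plain mark.

**Last checks:**
- **Pile:** the top pad measured within 2 mm and 0.012 rad of the plate. I measured the pile from above only.
- **Plate:** it had been knocked about 45 mm aside early in the run, so I re-measured it before placing. The final top picture puts it within 1 mm of that position.
- **Tray:** the handle is back at its original home position in the wrist picture.
- **Latch:** the jaw angle on release was 0.006 rad from locked, and the pointer lines up with the plain tick.
- **Bystanders:** I touched none of them and they look unmoved in the pictures I viewed, but I did not measure their positions.

I first took two black blocks on the home side for fallen pads. Their size, height and symmetry showed them to be fixed tray rests, so I left them alone. No check failed at the end.

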